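# Seat an end cap in the tacking jig and swing its keeper shut

### The arm

A 7-joint arm with a two-finger parallel gripper is mounted at the origin on a cart in front of the work surface, level with it; the furniture and walls round the work are solid. World frame = base frame: x ahead of the robot, y to its left, z up, the work surface at z = 0. Lengths are in mm, angles in rad, forces in N, time in s.
With the tool pointing down it reaches from about 425 to 875 mm from the base axis. Payload 8.4 kg.
Tool frame: the origin (TCP) lies midway between the tips of the shut fingers; the grasp point (between the pads) lies hold_point_z behind it (hold_point_z is the distance from the TCP to the grasp point, in mm); z points along the fingers, y is the line along which they close (so a half turn about z gives the same grasp; the last joint's range is limited). The gripper opens to 87 mm and grips with 3 to 60 N. Pads are 19 mm wide; open, the fingers measure 117 mm over their backs; the gripper's body (75 mm by 190 mm) begins 51 mm behind the grasp point.
Start: joints at [1.188, 0.333, 0.04, 1.465, -0.013, 1.343, -0.059], TCP at [181.982, -623.976, 222.546] pointing down, gripper open.
Joint ranges: [-2.58, 2.58], [-0.38, 2.09], [-1.3, 1.39], [0.25, 2.4], [-1.5, 4.64], [0.08, 2.09], [-2.65, 2.65]. Speed limits (rad/s): [2.22, 2.22, 2.79, 2.79, 3.14, 3.14, 3.14].

### API

Orientations are given as a 3x3 rotation matrix whose columns are the frame's x, y, z axes.
In Python, from plant import * gives the robot as it stands. Calls block until the motion is done:
- move_ptp(position, orientation): joint-space move of the TCP to a pose.
- move_l(position, attitude=None, feed=150): straight line of the TCP; attitude=None keeps the orientation; feed is the mean speed in mm/s.
- goto_joints(angles): joint-space move.
- move_gripper(opening, newtons=None): finger opening in mm; newtons is the grip in N (None keeps the last); returns when the fingers have stopped.
- sleep(seconds).
- solve_ik(position, orientation): joint angles nearest the present ones, or None.
- get_image(name): name is "scene" or "top" or "wrist"; returns a dict with "frame" (480x640x3 uint8, red, green, blue), "K" (3x3 intrinsics, pixels), "k1" (the pictures are not rectified: a ray, as slopes to the right and down, at radius r is drawn at 1 + k1 r^2 times it, then the intrinsics apply), "rvec" (rotation vector, rad) and "tvec" (3), from world to camera coordinates, as OpenCV has them. Camera axes: x right, y down, z forward; pixel columns grow to the right and rows downward; lengths in mm; the calibration is good to about 2 mm. A picture is of the moment at which its call begins. There is no depth.
A pose or a line that the arm cannot do raises PlanningError and nothing moves.
- close_job(): hands the job in; it is judged then, once.
Trained networks look in a picture, given as the dict that the camera call returned (one of the last four; its "shot" number tells which), for a name from the list of things; names that differ only in an ending like _2 or _b are one class to them, and where a whole thing is asked for, a point or a joint stands for the part that bears it (a point fixed in the world has none). Each returns a list of dicts, best first, with "score" (0 to 1); they miss things now and then, are a little off and sometimes report something else, mostly with a low value. They report only what shows in the picture. A call takes as long as a camera call. They do not tell look-alikes from the thing itself.
- spot_in(name, picture): "extent" ([left, top, width, height] as shares, 0 to 1, of the picture: columns of its width, rows of its height, round what is visible of it).
Readings, each from a call of its own:
- get_time(): time.
- get_joint_positions(): joint angles.
- get_qvel(): joint speeds.
- get_joint_torque(): joint torques, N m.
- get_ee_pos(): TCP position.
- get_orientation(): TCP orientation.
- get_contact_force(): force on the tool from outside, world axes, zero at the start.
- get_wrist_torque(): the same for the moment, N m.
- get_finger_gap(): finger opening in mm.
- get_grip_force(): force on a finger pad.
Only numpy, scipy, OpenCV 4.12 (cv2) and the standard library are available. Lean on these libraries where they do the work, as an engineer would, in place of code of your own. Each camera call takes 0.05 s, during which the arm holds its last target. There are 200 camera calls.

### The job

Get the round end cap ready for tack welding: push it across the jig plate with the fingertips until it drops over the edge of the round recess and lies fully home and flat in it, sliding it all the way and never picking it up. Then push the keeper (the short pivoted finger beside the recess) round by its upright thumb pin until it meets its stop, so that its nose reaches over the edge of the seated cap. Leave the tube offcut, the pliers and the nut beside the jig where they are.

Things in the scene. Friction and masses are not known exactly. Their poses are not given: they have to be found in the camera images.
- weld_jig: Fixed steel jig plate, 150 (x) x 250 (y) x 18 mm, flat on the table. Origin: centre of its underside; z up; its flat top (the deck) is 18 mm above the origin. The recess is in its +y half, centred at x = -15, y = +55 mm. The deck is bare but for the keeper and its two small stop pins (6 mm thick, 13 mm high, within 20 mm of the keeper's pivot).
- recess (a point): Centre of the round locating recess, at deck height. The recess is 64 mm across and 6 mm deep with an upright wall, level with the deck all round (no raised lip); a 34 mm relief hole goes through the middle of its floor.
- end_cap: Loose round steel disc, 60 mm across and 10 mm thick, 0.15 to 0.3 kg, starting flat on the jig's deck toward its -y end. Origin: centre of its underside; z along its axis. On the deck its origin is level with the deck; fully home it is 6 mm below the deck and its top stands 4 mm above the deck.
- keeper (a joint): Swing of the keeper, a flat grey finger on the jig, rad. 0 = shut against its stop: it points from its pivot straight at the recess centre (along the jig's -x), nose over the cap's edge. Growing values swing it away, clockwise seen from above (1.57 = along the jig's +y); stop at 2.1. Starts open at 1.2 to 2.0. It stays where it is left; 1 to 2 N at the thumb pin moves it.
- keeper_pivot (a point): The keeper's turning axis, at deck height: jig x = +53, y = +55 mm, 68 mm from the recess centre. Its screw head reaches 20 mm above the deck. The keeper is 16 mm wide and 8 mm thick, its nose 48 mm from the pivot, its underside 6 mm above the deck: it passes 2 mm over a seated cap and strikes one that is not home.
- keeper_pin (a point): Centre of the top of the keeper's upright round thumb pin: 12 mm thick, standing 30 mm above the keeper's top face, its top 44 mm above the deck, 38 mm from the pivot axis along the keeper.
- tube: Bystander: loose round steel tube offcut, 42 mm across and 48 mm high, standing on the table behind the jig (its +x side). Origin: centre of its foot.
- pliers: Bystander: loose pliers with red grips, 58 x 199 x 18 mm, lying on the table beyond the nut. Origin: centre of the underside.
- nut: Bystander: loose bright steel nut, 27 x 31 x 15 mm, lying on the table off the jig's -y end. Origin: centre of the underside.
There are look-alikes about, which are no part of the job. There is more than one size of the end_cap; the job needs the middle-sized.

How it is judged:
By the outcome, as a careful person would: the job done as asked, in the order asked, and still so for the second after the job is handed in, with the robot touching nothing.
It also fails if it takes over 51 s, if anything falls off the work surface, if the arm or the gripper's body presses on something with over 40 N, if the wrist force passes 120 N, or if a joint passes its speed limit or range.

## Working session

There is one attempt and no reset: what is moved stays moved. The work goes in short steps, each a Python script; the robot and the scene stay as the last script left them, time stands still between calls to the robot, and variables do not carry over. Pictures are saved under pics/ and viewed, at most 10 in all, crops included, and the job is handed in when it is done.

```bash
mkdir -p pics; ls
cat > h.py <<'E'
from plant import *
import numpy as np, cv2
def pix2world(p,u,v,z):
    K=np.array(p["K"],float);k1=p["k1"]
    d=np.array([k1,0,0,0,0],float)
    xy=cv2.undistortPoints(np.array([[[u,v]]],float),K,d)[0,0]
    R=cv2.Rodrigues(np.array(p["rvec"],float))[0];t=np.array(p["tvec"],float).ravel()
    c=-R.T@t; r=R.T@np.array([xy[0],xy[1],1.0])
    return c+r*(z-c[2])/r[2]
def world2pix(p,X):
    return cv2.projectPoints(np.array(X,float).reshape(-1,1,3),np.array(p["rvec"],float),np.array(p["tvec"],float),np.array(p["K"],float),np.array([p["k1"],0,0,0,0],float))[0].reshape(-1,2)
def save(p,n): cv2.imwrite("pics/"+n+".png",p["frame"][:,:,::-1])
def spots(n,p):
    return [(round(s["score"],2),[round(float(a*b),1) for a,b in zip(s["extent"],(640,480,640,480))]) for s in spot_in(n,p)]
E
python3 - <<'E'
from h import *
for n in ("top","scene"):
    p=get_image(n); save(p,n+"0")
    R=cv2.Rodrigues(np.array(p["rvec"],float))[0]; print(n,(-R.T@np.array(p["tvec"]).ravel()).round(),p["k1"])
    for t in ("weld_jig","end_cap","keeper","tube","pliers","nut"): print(t,spots(t,p))
print(get_time())
E
```

```text
pics
top [474. 236. 972.] -0.05578132626530825
weld_jig [(0.73, [243.5, 223.2, 145.1, 91.6])]
end_cap [(0.94, [246.2, 173.9, 20.8, 21.9]), (0.73, [170.3, 223.7, 47.2, 49.5]), (0.59, [331.8, 266.7, 39.7, 30.9])]
keeper [(0.61, [264.8, 228.7, 29.8, 13.2]), (0.41, [404.7, 238.2, 13.7, 19.5])]
tube [(0.61, [338.1, 183.3, 25.3, 29.7])]
pliers [(0.92, [431.8, 186.8, 29.9, 108.7]), (0.48, [335.8, 266.6, 36.3, 33.3])]
nut [(0.67, [404.5, 238.7, 14.5, 21.0])]
scene [ 91. 532. 744.] -0.032033208291664034
weld_jig [(0.87, [252.3, 229.2, 161.7, 120.6]), (0.43, [307.8, 206.1, 24.7, 32.7])]
end_cap [(0.88, [349.4, 256.9, 36.8, 28.0]), (0.82, [226.6, 245.4, 18.7, 18.7]), (0.77, [186.6, 304.2, 47.8, 50.0])]
keeper [(0.67, [266.5, 262.6, 32.5, 18.4])]
tube [(0.72, [310.1, 206.0, 18.9, 32.2])]
pliers [(0.96, [376.4, 184.2, 65.8, 65.5])]
nut [(0.64, [385.6, 222.2, 14.6, 15.0]), (0.16, [265.5, 265.5, 32.6, 17.4])]
0.7
```

View pics/top0.png

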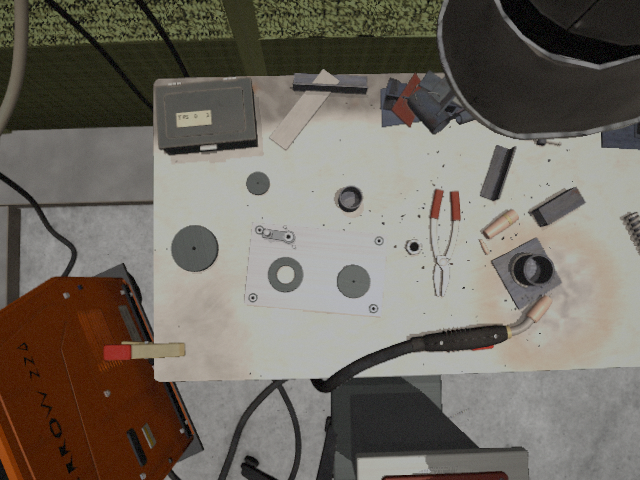

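View pics/scene0.png

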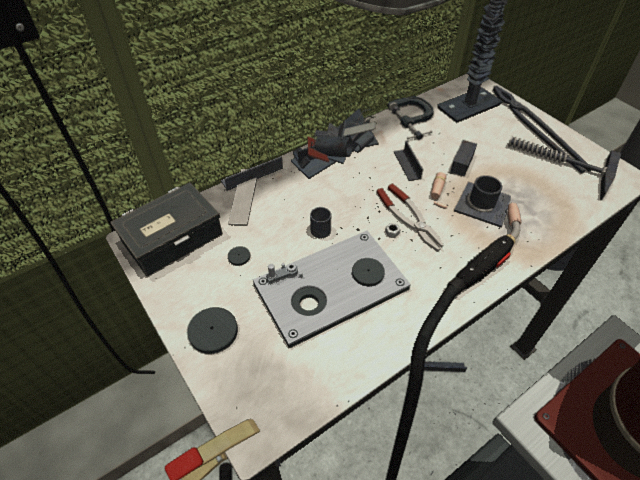

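The top view shows the 60 mm cap on the deck at about (353,281), the recess at (286,275), and the keeper at about (288,237) with its nose to the left. The small and large look-alike discs are off the jig at (258,183) and (194,248).

Run:
```python
from h import *
p=get_image("top")
for n,u,v,z in (("cap",353.5,281.5,28),("recess",286,275,15),("piv",289,237,38),("pin",262,230,62),("c1",250,224,18),("c2",383,236,18),("c3",380,315,18),("c4",245,304,18)): print(n,pix2world(p,u,v,z).round(1))
c=(pix2world(p,353.5,281.5,28)+pix2world(p,286,275,15))/2
R=get_orientation(); print(np.array(R).round(3))
Rd=np.array([[1,0,0],[0,-1,0],[0,0,-1.]])
for s in (1,-1):
    print(s,solve_ik([c[0]-60,c[1],300],Rd*np.array([s,s,1])))
f=cv2.resize(p["frame"][215:325,235:395],None,fx=5,fy=5,interpolation=cv2.INTER_CUBIC)
cv2.imwrite("pics/crop.png",f[:,:,::-1])
```

```text
cap [471.1 157.7  28. ]
recess [486.  279.6  15. ]
piv [553.5 271.7  38. ]
pin [564.9 317.7  62. ]
c1 [580.9 343.4  18. ]
c2 [552.8 100.2  18. ]
c3 [409.1 110.6  18. ]
c4 [435.3 354.9  18. ]
[[ 0.96  0.28 -0.  ]
 [ 0.28 -0.96  0.  ]
 [ 0.   -0.   -1.  ]]
1 [ 0.66617998 -0.03723978 -1.18234119  1.70999491 -0.03473528  1.44578291
 -2.08238157]
-1 [ 0.19912357 -0.03628253 -0.74100492  1.72221415 -0.02468025  1.44619034
  1.03231082]
```

View pics/crop.png

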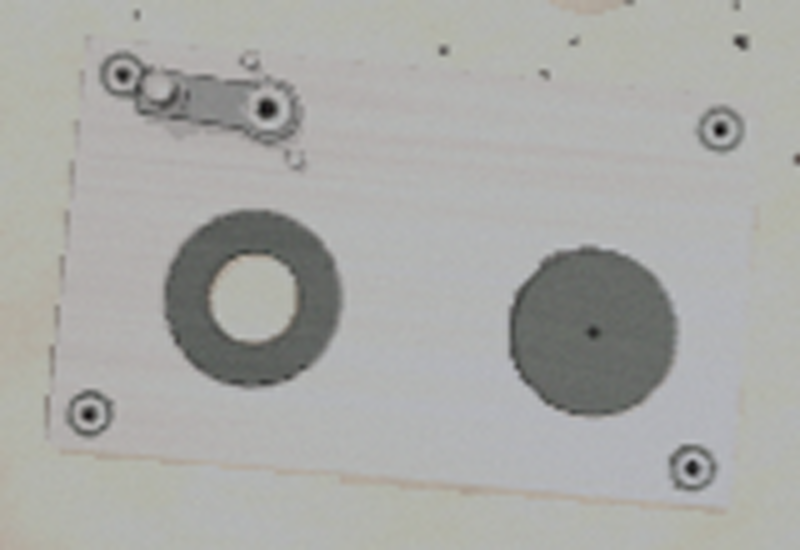

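The crop gives clean features. Crop pixels: recess centre (253,298), cap centre mark (593,332), keeper screw (267,108), pin top (162,83). Next I'll compute the frame and hover behind the cap for a wrist look.

```bash
cat >> h.py <<'E'
def tool(d):  # tool x along unit d (horizontal), pointing down
    d=np.array(d,float)[:2]; d/=np.linalg.norm(d)
    return np.array([[d[0],d[1],0],[d[1],-d[0],0],[0,0,-1.]])
E
python3 - <<'E'
from h import *
p=get_image("top")
def c(X,Y,z): return pix2world(p,235+X/5-.4,215+Y/5-.4,z)
rec,cap,piv,pin=c(253.5,298,17),c(593,332,28),c(267,108,38),c(162,83,62)
A,B,C,D=c(88,37,18),c(757,97,18),c(727,510,18),c(50,450,18)
print(rec,cap,piv,pin)
for v in (A-B,D-C): print(np.linalg.norm(v),np.degrees(np.arctan2(v[1],v[0]))-90)
for v in (A-D,B-C): print(np.linalg.norm(v),np.degrees(np.arctan2(v[1],v[0])))
v=piv-rec;print(np.linalg.norm(v[:2]),np.degrees(np.arctan2(v[1],v[0])), np.linalg.norm((pin-piv)[:2]))
d=(rec-cap)[:2];d/=np.linalg.norm(d)
h=np.r_[cap[:2]-d*85,220]
for s in (1,-1):
    print(s,solve_ik(h,tool(s*d)),solve_ik(np.r_[cap[:2]-d*85,20],tool(s*d)),solve_ik(np.r_[rec[:2]-d*30,20],tool(s*d)))
E
```

```text
[487.48514511 280.72082493  17.        ] [472.00684973 158.24757283  28.        ] [555.00428955 273.46772042  38.        ] [562.59255444 308.98285173  62.        ]
246.42778089694767 -6.5450954854527055
246.56079959776199 -6.520142712939304
151.09822969001738 -6.193136757845845
150.9917286251056 -6.142420599018585
67.90760186348298 -6.131368125981677 36.31674980115135
1 [ 0.7020858   0.0036336  -0.93903457  1.85529472  0.003057    1.28415331
 -0.36352448] [ 0.6045818   0.3235387  -0.94816414  2.07352517  0.3351695   0.90296424
 -0.65630052] [ 0.28803609  0.54826865 -1.03840584  1.89135409  0.55358894  1.02394728
 -1.11524045]
-1 [-1.54391577 -0.2734274   1.14224159  1.93318626  0.25555141  1.33212248
  2.53803016] [ 0.71578213  0.38236237 -1.08652727  2.06992075  0.42405591  0.93153049
  2.4135682 ] [ 0.32432787  0.58066037 -1.09349707  1.89004475  0.59835177  1.0452505
  1.99383044]
```

Run:
```python
from h import *
rec,cap=np.array([487.5,280.7]),np.array([472.,158.2])
d=(rec-cap);d/=np.linalg.norm(d)
move_ptp(np.r_[cap-d*50,230],tool(d))
p=get_image("wrist"); save(p,"w1")
print(get_ee_pos(),get_time(),get_contact_force())
for X in ([487.5,280.7,18],[472,158.2,28],[555,273.5,38],[562.6,309,62]): print(world2pix(p,X))
for t in("end_cap","keeper"): print(spots(t,p))
import plant; print(getattr(plant,"hold_point_z",None))
```

```text
[466.01368569 107.83529608 229.97177228] 3.6167 [ 0.83895766 -0.42907114 -0.27292079]
[[327.37547031  -1.11458049]]
[[327.69200738 152.83896026]]
[[415.15714668 -10.88970951]]
[[428.94457892 -79.57109698]]
[(0.82, [291.0, 116.5, 71.8, 73.4])]
[(0.49, [400.4, 0.8, 26.9, 10.3])]
18.700000000000003
```

View pics/w1.png

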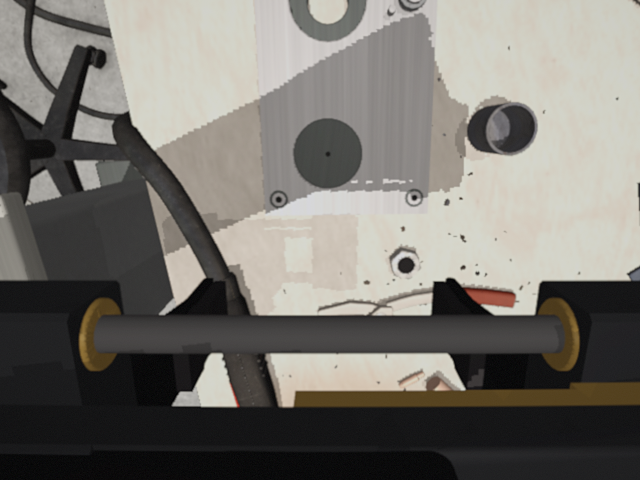

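The cap mark in the wrist view is at (328,154), about 1 px from the prediction. The recess is cut off at the top, at about (327,5), so I'll hover over it and fit circles.

Run:
```python
from h import *
rec,cap=np.array([487.5,280.7]),np.array([472.,158.2])
d=(rec-cap);d/=np.linalg.norm(d)
move_gripper(40)
move_l(np.r_[cap+d*45,230],feed=200)
p=get_image("wrist"); save(p,"w2")
print(get_ee_pos(),get_time())
for X in ([487.5,280.7,18],[472,158.2,28],[555,273.5,38],[562.6,309,62]): print(world2pix(p,X))
g=cv2.medianBlur(cv2.cvtColor(p["frame"],cv2.COLOR_RGB2GRAY),3)
for th in (90,110):
  cs,_=cv2.findContours((g<th).astype(np.uint8),cv2.RETR_CCOMP,cv2.CHAIN_APPROX_NONE)
  for c in cs:
    a=cv2.contourArea(c)
    if 600<a<6000: 
        e=cv2.fitEllipse(c)
        if min(e[1])/max(e[1])>.8: print(th,a,e,pix2world(p,*e[0],18).round(1))
```

```text
[477.74979974 201.48197349 229.75771115] 5.4167
[[328.47720228 119.13934899]]
[[328.43636149 257.53922263]]
[[410.5359742  116.97397612]]
[[423.14910931  65.83711814]]
90 786.0 ((480.865478515625, 229.0088653564453), (38.27287292480469, 43.77055740356445), 56.74332046508789) [616.8 164.9  18. ]
90 3918.5 ((329.4141540527344, 119.08667755126953), (67.97003173828125, 74.1052017211914), 29.969768524169922) [488.3 280.6  18. ]
90 1208.5 ((328.1770935058594, 119.59310150146484), (38.755367279052734, 39.756900787353516), 178.446533203125) [487.2 280.4  18. ]
90 918.0 ((623.4771728515625, 375.30657958984375), (42.52366638183594, 49.627891540527344), 168.73683166503906) [762.  -11.9  18. ]
110 836.0 ((480.6165771484375, 229.03590393066406), (39.078773498535156, 44.395668029785156), 48.74530792236328) [616.6 164.9  18. ]
110 4081.0 ((329.2504577636719, 118.91631317138672), (69.71088409423828, 75.282470703125), 29.661331176757812) [488.2 280.8  18. ]
110 1161.5 ((328.0482482910156, 119.51795196533203), (37.6804313659668, 39.327354431152344), 172.64378356933594) [487.1 280.4  18. ]
110 2080.5 ((517.4143676757812, 36.30598068237305), (47.87124252319336, 55.397117614746094), 37.1967658996582) [653.1 327.8  18. ]
```

View pics/w2.png

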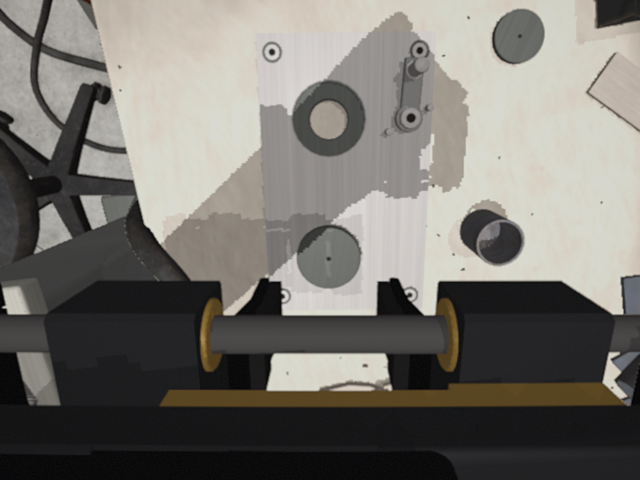

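The wrist view confirms it: recess ring at (329,119), pivot (410,118), pin top (421,65), all within about 2 px of the prediction. Now the push.

Run:
```python
from h import *
rec,cap=np.array([487.6,280.6]),np.array([472.,158.2])
d=(rec-cap);d/=np.linalg.norm(d)
move_l(np.r_[cap-d*54,90],feed=250)
move_l(np.r_[cap-d*54,20.3],feed=100)
f0=np.array(get_contact_force()); print(f0,get_finger_gap())
move_l(np.r_[cap-d*36,20.3],feed=80)
move_l(np.r_[rec-d*60,20.3],feed=50)
print(np.array(get_contact_force())-f0,get_time())
for s in np.arange(-52,-27,2.):
    move_l(np.r_[rec+d*s,20.3],feed=40)
    f=np.array(get_contact_force())-f0; print(s,f.round(1),get_time())
    if np.linalg.norm(f[:2])>12: break
p=get_image("wrist"); save(p,"w3"); print(get_ee_pos())
print(world2pix(p,[[*rec,22],[*rec,28]]))
```

```text
[ 0.8217787  -0.30530194  0.8344708 ] 39.82555969263086
[-1.06594419 -1.4714186  -0.50525826] 9.6167
-52.0 [-0.4 -0.2 -1.2] 9.9667
-50.0 [-1.2  0.4 -0.6] 10.2167
-48.0 [-0.6 -1.  -0.1] 10.4667
-46.0 [-1.  -0.6 -1.1] 10.7167
-44.0 [-1.  -1.6  0.6] 10.9667
-42.0 [-0.6 -1.4  0.3] 11.2167
-40.0 [-0.9 -1.6  0.1] 11.4667
-38.0 [ 0.1 -0.6 -0.2] 11.7167
-36.0 [-0.4  0.1 -0.8] 11.9667
-34.0 [-1.5 -0.7 -1.5] 12.2167
-32.0 [-1.   0.4 -0.3] 12.4667
-30.0 [-0.1 -1.7 -1.2] 12.7167
-28.0 [-0.3 -0.9 -0.6] 12.9667
[484.10067201 252.90912246  20.32199678]
[[328.18920016 237.19852455]
 [328.18176575 241.05956729]]
```

View pics/w3.png

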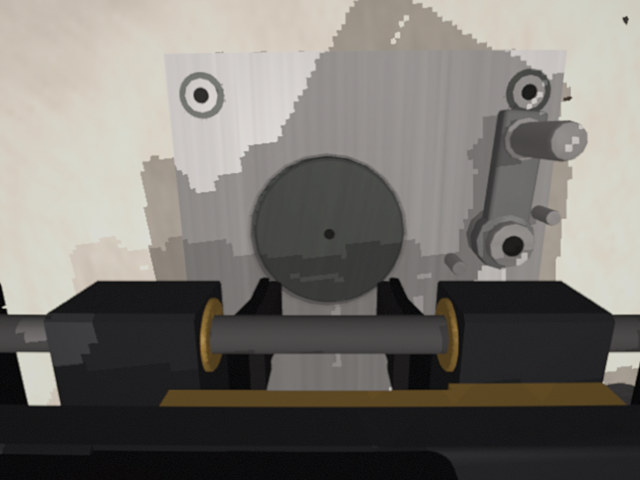

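The cap looks centred over or in the recess (mark at 330,234; the recess is predicted at 328,237). A bit more push should show by force whether the wall holds it.

Run:
```python
from h import *
rec,cap=np.array([487.6,280.6]),np.array([472.,158.2])
d=(rec-cap);d/=np.linalg.norm(d)
f0=np.array([.4,-1,.3])
for s in np.arange(-27,-21,1.):
    move_l(np.r_[rec+d*s,20.3],feed=20)
    f=np.array(get_contact_force())-f0; print(s,f.round(1))
    if np.linalg.norm(f[:2])>7: break
p=get_image("wrist"); save(p,"w4")
def rim(z,r,c): return world2pix(p,[[*(c+r*np.array([np.cos(a),np.sin(a)])),z] for a in np.linspace(0,6.28,60)])
for z in (22,28):
    R=rim(z,30,rec); print(z,R.min(0),R.max(0))
R=rim(18,32,rec); print("recess",R.min(0),R.max(0))
f=cv2.resize(p["frame"][130:320,220:440],None,fx=3,fy=3,interpolation=cv2.INTER_CUBIC)
cv2.imwrite("pics/w4c.png",cv2.convertScaleAbs(f[:,:,::-1],alpha=1.6)); print(get_time(),get_ee_pos())
```

```text
-27.0 [ 1.2 -0.1 -0.5]
-26.0 [-0.7 -1.7 -1.2]
-25.0 [-0.5 -3.  -0.6]
-24.0 [-1.4 -4.8  1.1]
-23.0 [-2.  -8.3  1.9]
22 [253.88792109 169.6596523 ] [402.33677489 312.67561266]
28 [251.18720197 171.19950133] [404.98882211 318.98268013]
recess [250.74782046 163.57040073] [405.50066091 312.93824089]
14.3167 [484.42458658 255.83087684  19.86693353]
```

View pics/w4c.png

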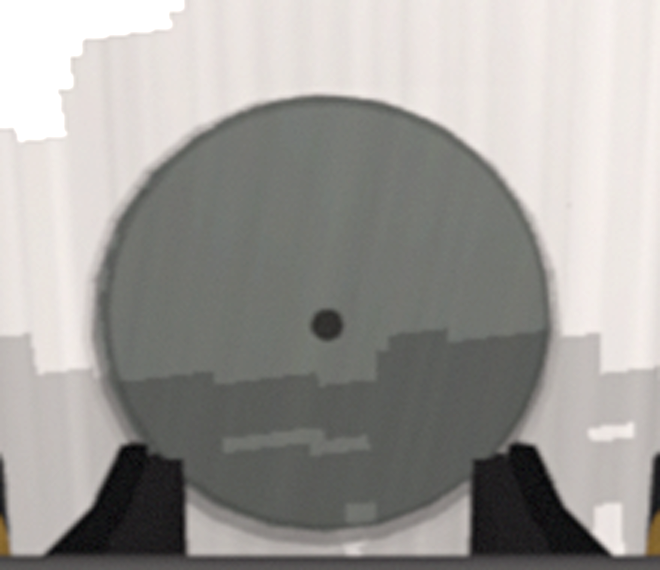

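The cap is blocked against the far wall. Its apparent size of 149.3 by 143.7 px matches a top at z = 22 (148.5 by 143.0) rather than 28. I'll retreat, tap the top to confirm its height, and check reach for the keeper sweep.

```bash
cat >> h.py <<'E'
piv=np.array([555.,273.5]); A0=np.radians(173.8)
def pin(th): a=A0-th; return piv+38*np.array([np.cos(a),np.sin(a)]), np.array([-np.sin(a),np.cos(a)])
E
python3 - <<'E'
from h import *
rec,cap=np.array([487.6,280.6]),np.array([472.,158.2])
d=(rec-cap);d/=np.linalg.norm(d)
move_l(np.r_[rec-d*40,20.3],feed=60)
move_l(np.r_[rec-d*40,50],feed=200)
move_gripper(0)
out=[]
for off in (-18,16):
    move_l(np.r_[rec+d*off,35],feed=120)
    f0=np.array(get_contact_force())
    for z in np.arange(26,17,-1.):
        move_l(np.r_[rec+d*off,z],feed=30)
        f=np.array(get_contact_force())-f0
        if f[2]>4: break
    print(off,z,get_ee_pos()[2],f.round(1))
    move_l(np.r_[rec+d*off,35],feed=150)
move_l(np.r_[rec,110],feed=250)
print(get_time())
for name,s in (("+",1),("-",-1)):
    for th in (1.7,1.2,.8,.4,0):
        P,t=pin(th); q=solve_ik(np.r_[P-t*16,42],tool(s*t)); print(name,th,None if q is None else np.round(q,2))
E
```

```text
-18 22.0 22.51262727490425 [-2.2 -0.7  7.3]
16 22.0 22.520695561360935 [-0.9 -0.6  6.6]
20.65
+ 1.7 [ 0.22  0.8  -1.14  1.59  0.76  1.25  0.28]
+ 1.2 [ 0.25  0.84 -1.23  1.63  0.82  1.28  0.7 ]
+ 0.8 [ 0.28  0.85 -1.27  1.67  0.84  1.29  1.07]
+ 0.4 [ 0.31  0.83 -1.29  1.71  0.84  1.27  1.45]
+ 0 [ 0.24  0.65 -1.1   1.75  0.64  1.14  1.98]
- 1.7 [-0.14  0.55 -0.56  1.61  0.32  1.07 -2.59]
- 1.2 [-0.08  0.56 -0.66  1.64  0.38  1.07 -2.16]
- 0.8 [-0.02  0.55 -0.74  1.68  0.42  1.07 -1.8 ]
- 0.4 [ 0.05  0.55 -0.83  1.72  0.46  1.08 -1.44]
- 0 [ 0.13  0.56 -0.92  1.75  0.5   1.08 -1.07]
```

The cap is home and flat: its top reads 22.5 at both ends. Now the keeper.

Run:
```python
from h import *
R=lambda th: tool(-pin(max(min(th,1.5),0))[1])
P,t=pin(1.67)
move_ptp(np.r_[P-t*28,110],R(1.5))
move_l(np.r_[P-t*28,42],feed=120)
f0=np.array(get_contact_force()); print(f0.round(1),get_time())
for th in np.r_[np.arange(1.67,.2,-.15),np.arange(.15,-.16,-.03)]:
    P,t=pin(th)
    move_l(np.r_[P-t*15.5,42],R(th),feed=50)
    f=np.array(get_contact_force())-f0; print(round(th,2),f.round(1),(f[:2]@t).round(1),round(get_time(),1))
    if abs(f[:2]@t)>8: break
p=get_image("wrist"); save(p,"w5")
```

```text
[-1.3  0.2  0.4] 22.5917
1.67 [ 1.5  0.2 -0.6] -1.5 23.0
1.52 [0.6 0.  0.3] -0.6 23.3
1.37 [ 1.6 -1.  -0.2] -1.5 23.6
1.22 [ 1.  -0.6  0.4] -0.8 23.9
1.07 [ 2.  -0.8 -0.1] -1.6 24.1
0.92 [ 1.9 -0.5 -0.3] -1.3 24.4
0.77 [ 1.1 -0.  -0.6] -0.9 24.8
0.62 [ 1.1  0.5 -0.7] -1.1 25.1
0.47 [ 1.  -1.3 -0.6] 0.6 25.4
0.32 [ 0.9  0.4 -0.7] -0.7 25.6
0.15 [ 1.7 -0.4  0.1] -0.1 26.0
0.12 [ 2.   0.3 -0.4] -0.7 26.2
0.09 [1.6 0.5 0. ] -0.8 26.5
0.06 [1.5 0.3 0.1] -0.5 26.7
0.03 [ 1.1  0.9 -0.3] -1.0 27.0
0.0 [ 2.6  3.7 -2.8] -4.0 27.2
-0.03 [ 6.2  7.7 -6.1] -8.1 27.5
```

Force rose right at θ≈0, so it has met its stop. Back off and inspect.

Run:
```python
from h import *
P,t=pin(0)
move_l(np.r_[P-t*35,42],feed=60)
move_l(np.r_[P-t*35,130],feed=200)
rec=np.array([487.6,280.6])
move_ptp(np.r_[rec+[-12,-80],230],tool([.13,.99]))
p=get_image("wrist"); print(get_time())
print(world2pix(p,[[*pin(0)[0],62],[*piv,38],[*rec,22]]))
uv=world2pix(p,[*rec,22])[0].astype(int); y,x=max(uv[1]-90,0),uv[0]-80
f=cv2.resize(p["frame"][y:y+180,x:x+240],None,fx=3,fy=3,interpolation=cv2.INTER_CUBIC); print(x,y)
cv2.imwrite("pics/w6c.png",f[:,:,::-1])
q=get_image("top"); 
for n in("tube","pliers","nut"): print(n,spots(n,q))
```

```text
29.325
[[368.88571935 113.57330347]
 [412.24070113 113.69860642]
 [329.9405931  116.48067288]]
249 26
tube [(0.64, [339.0, 182.9, 22.1, 18.3])]
pliers [(0.68, [281.7, 233.3, 14.0, 20.9]), (0.63, [430.4, 188.1, 30.6, 67.8])]
nut []
```

View pics/w6c.png

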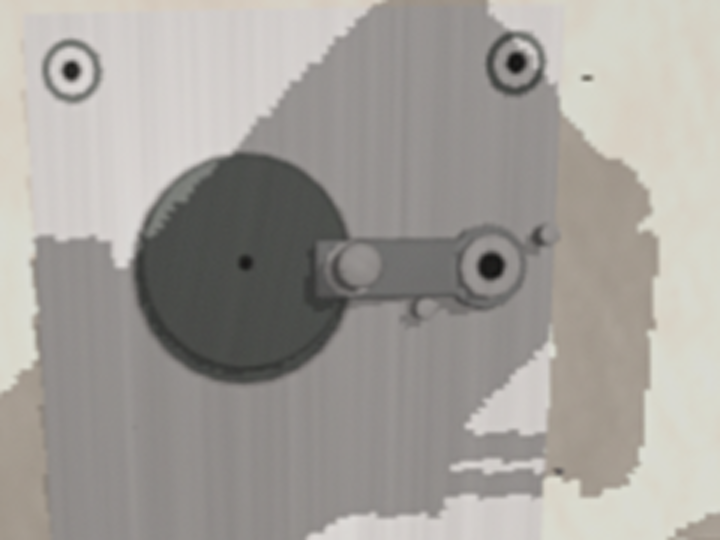

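The cap (centre about 245,262 in the crop) is seated. The keeper lies against its stop pin at (425,308), with its nose over the cap edge at (318,268). The tube has not moved, and the pliers and nut were never approached.

```bash
python3 -c "
from plant import *
print(close_job())"
```

```text
the job is handed in; nothing more can be done
None
```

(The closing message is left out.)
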